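# Set the U-slide of the sound tube to its mark

## Robot

A 6-joint arm with a two-finger parallel gripper is mounted at the origin on the work surface. World frame = base frame: x ahead of the robot, y to its left, z up, the work surface at z = 0. Lengths are in m, angles in degrees, forces in N, time in s.
With the tool pointing down it reaches from about 0.375 to 0.9 m from the base axis. Payload 3.1 kg.
Tool frame: the origin (TCP) lies at the very end of the fingers, on their centre line; the grasp point (between the pads) lies 19 mm behind it; x points along the fingers, z is the direction in which the jaws open and shut, and the axes are right-handed (so a half turn about x gives the same grasp; the last joint's range is limited). The gripper opens to 87 mm and grips with 3 to 60 N. Pads are 19 mm wide; open, the fingers measure 117 mm over their backs; the gripper's body (75 mm by 190 mm) begins 51 mm behind the grasp point.
Start: joints at [-83.451, 30.224, 82.088, -0, 67.689, -10.227], TCP at [0.18, -0.598, 0.223] pointing down, gripper open.
Joint ranges: [-176.69, 176.69], [-43.24, 126.21], [12.49, 139.97], [-82, 262], [0, 151.66], [-163.58, 163.58]. Speed limits (degrees/s): [159.86, 159.86, 180, 180, 180, 180].

## Interface

Orientations are given as a 3x3 rotation matrix whose columns are the frame's x, y, z axes.
In Python, from rig import bot gives the robot as it stands.
- The arm moves only by the tool send_rows, never from a script. Its arguments are lists of equal length, an entry for each row: "fingers": the opening, from 0 (shut) to 1 (fully open); "dp": the shift along the world's x, y, z in mm, a list of three; "turn": the turn, a rotation vector about the world's x, y, z in rad, a list of three. In form: {"fingers": [fingers, ...], "dp": [[tx, ty, tz], ...], "turn": [[rx, ry, rz], ...]}. A call has 1 to 10 rows; each row is the pose to reach, as a shift and turn from the pose measured when the call began; what a row does not reach only later rows make up. A row lasts 1/12 s, in which the tool goes at most 41.7 mm and 7.16 degrees, less where a joint would pass 70% of its speed; a pose out of reach is approached as far as the arm can. A call with a gripper value outside its range is refused whole. The fingers move at their own pace and stop on an object; the grip force is fixed at half the most. Time passes only in rows, so rows that repeat a pose let the fingers close. It gives the time, the measured TCP pose, the force and the opening at its end, in the units of the state.
- bot.read_state(): the state, without advancing time (a new reading comes with each control period).
- bot.capture(name): name is "side" or "top" or "wrist"; returns a dict with "img" (420x560x3 uint8, blue, green, red), "z_map" (420x560 float32, m along the optical axis (not along the pixel's ray), 0 where there is no reading), "mtx" (3x3 intrinsics, pixels), "origin" and "orientation" of the camera in the world; the wrist camera has in their place "hand_eye" (4x4, takes a point from camera to tool coordinates, whose origin is the TCP and whose axes are the tool frame's). Camera axes: x right, y up, looking along -z (the intrinsics and any distortion apply to the point x, -y, -z); pixel columns grow to the right and rows downward; lengths in m; the calibration is good to about 2 mm. The wrist camera is an equidistant fisheye: a pixel r from the principal point sees the ray r / f radians off the axis. A picture is of the moment at which its call begins: read the wrist's pose just before it.
- bot.hand_in(): hands the job in, once; it reports no verdict.
The state is a dict: "time_s": time; "joint_positions": joint angles; "qvel": joint speeds; "tau": joint torques, N m; "position": TCP position; "tcp_rot": TCP orientation; "force": force on the tool from outside, world axes, zero at the start; "moment": the same for the moment, N m; "opening": opening from 0.0 (shut) to 1.0 (fully open).
Only numpy, scipy, OpenCV 4.12 (cv2) and the standard library are available. Lean on these libraries where they do the work, as an engineer would, in place of code of your own. Each camera call takes 0.05 s, during which the arm holds its last target.

## Task

Get the sound tube ready for the lesson: lay the loose U-shaped slide flat in the stand, legs towards the sleeves, so that both legs rest in the two notches with their tips still short of the sleeves or only just inside, and let go of it. Then push the slide by its bow into the two sleeves until the dark ring on each leg is level with the sleeve's mouth, and leave it there. Do not disturb the other things on the table.

Things in the scene. Friction and masses are not known exactly. Their poses are not given: they have to be found in the camera images.
- rig: Fixed stand of a sound tube apparatus, plywood base 320 x 170 x 15 mm, on the left or right part of the table; origin under the base's middle, x = the way the slide is pushed in (roughly away from the robot), y left, z up. It carries, from -x to +x: two rests, two notch posts, two level aluminium sleeves parallel to x, 100 mm apart.
- mouth_L (a point): centre of the left (+y) sleeve's mouth, on the bore's axis, 55 mm above the table, at (50, 50, 55) mm in the stand's frame, same axes. Each sleeve: bore 22 mm, outside 30 mm, 95 mm deep
- mouth_R (a point): the same of the right (-y) sleeve, at (50, -50, 55) mm in the stand's frame, same axes
- notches (a point): midway between the two grey notch posts, at leg-axis height: (24, 0, 55) mm in the stand's frame. Posts at y = +-50 mm, 12 mm long in x; notches 20 mm wide, open and flared upwards, floor 47 mm and top about 73 mm above the table. A leg lying in its notch is in line with its sleeve
- rests (a point): midway between the two level grey rests, at leg-axis height: (-80, 0, 55) mm in the stand's frame. Rests 150 mm long in x, from 38 to 68 mm out on either side, top 47 mm above the table; along each runs an outer lip (inner face 60 mm out, flared, top about 72 mm). Between the rests 76 mm are free down to the base
- slide: Loose U-shaped aluminium slide, about 0.18 kg, flat on a 6 mm exercise book: two legs of 16 mm tube 100 mm apart (y = +-50), joined by a straight 16 mm bow. Origin between the legs at their axes' height (8 mm above what it lies on), near the centre of mass; x along the legs to the tips (x = 110), bow's axis at x = -70, 10 mm cross bar at x = 0. Slides at 1 to 3 N, stays where left
- slide_plate (a point): centre of the slide's upright finger plate, the place to grasp it: 12 mm thick along the slide's x, 50 mm wide along its y, from the leg axes' height to 36 mm above; this point is 18 mm above the leg axes' height, over the slide's origin. Same axes as the slide
- slide_bow (a point): middle of the slide's bow, on its axis (bow 16 mm thick, along the slide's y)
- ring_L (a point): centre of the dark ring mark (5 mm wide, flush with the tube) on the slide's left (+y) leg, on the leg's axis, 50 mm behind the tip; same axes as the slide
- ring_R (a point): the same on the right (-y) leg
- bent_tube: Bystander: loose L-shaped aluminium tube, 16 mm thick, 150 and 80 mm arms; origin at the end of the long arm.
- flange_tube: Bystander: loose straight 18 mm aluminium tube, 168 mm long, with 30 mm square end flanges; origin under its middle.
- mug: Bystander: white mug, 76 mm wide, 85 mm tall; origin under its middle.
- bottle: Bystander: clear plastic bottle, 64 mm wide, 170 mm tall; origin under its middle.
- plug: Bystander: white mains adapter, 75 x 45 x 40 mm; origin under its body.
Things that resemble listed ones, but are neither listed nor needed, are in the scene too. What is shaped like the slide but brown is not meant.

How it is judged (in metres and radians):
On the way:
1. the slide rests flat in the stand, both legs in their notches, tips between 26 mm short of the mouths and 25 mm inside, and the robot has let go (x of ring_L in the frame of mouth_L between -0.076 and -0.025 m and y of ring_L in the frame of mouth_L between -0.005 and 0.005 m and z of ring_L in the frame of mouth_L between -0.004 and 0.004 m and x of ring_R in the frame of mouth_R between -0.076 and -0.025 m and y of ring_R in the frame of mouth_R between -0.005 and 0.005 m and z of ring_R in the frame of mouth_R between -0.004 and 0.004 m and contact force between the fingers and slide below 0.1 N and linear speed of slide below 0.02 m/s), for 0.2 s.
At the end, for the whole second after the job is handed in: Each leg's ring centre is within 4 mm of its sleeve's mouth along the bore and within 5 mm sideways and 4 mm in height of the bore's axis, the slide is at rest and released (x of ring_L in the frame of mouth_L between -0.004 and 0.004 m and y of ring_L in the frame of mouth_L between -0.005 and 0.005 m and z of ring_L in the frame of mouth_L between -0.004 and 0.004 m and x of ring_R in the frame of mouth_R between -0.004 and 0.004 m and y of ring_R in the frame of mouth_R between -0.005 and 0.005 m and z of ring_R in the frame of mouth_R between -0.004 and 0.004 m and contact force between the fingers and slide below 0.1 N and linear speed of slide below 0.02 m/s); the robot touches nothing.
It fails at once if a bystander is moved by more than 25 mm (distance of any of bent_tube, flange_tube, mug, bottle, plug from where it was at the start of the episode above 0.025 m).
It also fails if it takes over 58 s, if anything falls off the work surface, if the arm or the gripper's body presses on something with over 40 N, if the wrist force passes 120 N, or if a joint passes its speed limit or range.

## Working session

There is one attempt and no reset: what is moved stays moved. The work goes in short steps, Python scripts to look and compute and a tool call to move; the robot and the scene stay as the last step left them, time stands still between calls to the robot, and variables do not carry over. Pictures are saved under pics/ and viewed, and the job is handed in when it is done.

Besides the shell and the picture viewer there is one more tool, called after "Call:" as name(argument=value, ...) on one line, values as JSON. send_rows: Moves the arm, as the interface text tells. Its arguments: {"type":"object","properties":{"fingers":{"type":"array","items":{"type":"number"}},"dp":{"type":"array","items":{"type":"array","items":{"type":"number"}}},"turn":{"type":"array","items":{"type":"array","items":{"type":"number"}}}},"required":["fingers","dp","turn"]}

```bash
mkdir -p pics; ls
cat > h.py <<'E'
import numpy as np,cv2
from rig import bot
def cap(n):
    c=bot.capture(n); return c
def ray(c,u,v):
    K=c["mtx"]; d=np.array([(u-K[0,2])/K[0,0],-(v-K[1,2])/K[1,1],-1.0]); return np.array(c["orientation"])@d
def plane(c,u,v,z):
    d=ray(c,u,v); o=np.array(c["origin"]); return o+d*(z-o[2])/d[2]
def zpt(c,u,v):
    return np.array(c["origin"])+ray(c,u,v)*c["z_map"][int(v),int(u)]
def cloud(c):
    K=c["mtx"]; v,u=np.mgrid[0:420,0:560]; z=c["z_map"]
    p=np.stack([(u-K[0,2])/K[0,0]*z,-(v-K[1,2])/K[1,1]*z,-z],-1)
    w=p@np.array(c["orientation"]).T+np.array(c["origin"]); w[z==0]=np.nan
    return w
E
python3 - <<'E'
from h import *
import pickle
s=bot.read_state(); print(s["time_s"],s["position"],s["tcp_rot"],s["opening"])
for n in("top","side","wrist"):
    c=cap(n); pickle.dump(c,open(n+"0.pkl","wb")); cv2.imwrite(f"pics/{n}0.png",c["img"]); print(n,c["mtx"],c.get("origin"),c.get("orientation"),[k for k in c])
E
```

```text
pics
0.0 [ 0.18035481 -0.59764773  0.22156179] [[-2.45821591e-04  9.57436343e-01  2.88644400e-01]
 [ 2.17745058e-03  2.88644237e-01 -9.57433947e-01]
 [-9.99997599e-01  3.93150979e-04 -2.15572530e-03]] 0.9974159223460918
top [[496.59909393   0.         278.53286468]
 [  0.         496.59909393 206.14145442]
 [  0.           0.           1.        ]] [0.32046914 0.00618977 1.64808814] [[-2.04009199e-04  9.95614828e-01 -9.35471655e-02]
 [-9.99985993e-01  2.91646922e-04  5.28476024e-03]
 [ 5.28886840e-03  9.35469333e-02  9.95600823e-01]] ['img', 'z_map', 'mtx', 'origin', 'orientation']
side [[390.81613975   0.         277.89521814]
 [  0.         390.81613975 214.91927913]
 [  0.           0.           1.        ]] [0.11639293 0.47793966 0.80232687] [[-0.80360424  0.45950619 -0.37825163]
 [-0.59512204 -0.61284205  0.51985996]
 [ 0.00707036  0.64286755  0.76594473]] ['img', 'z_map', 'mtx', 'origin', 'orientation']
wrist [[325.1922621    0.         280.11905514]
 [  0.         325.1922621  208.81854306]
 [  0.           0.           1.        ]] None None ['img', 'z_map', 'mtx', 'hand_eye']
```

View pics/top0.png

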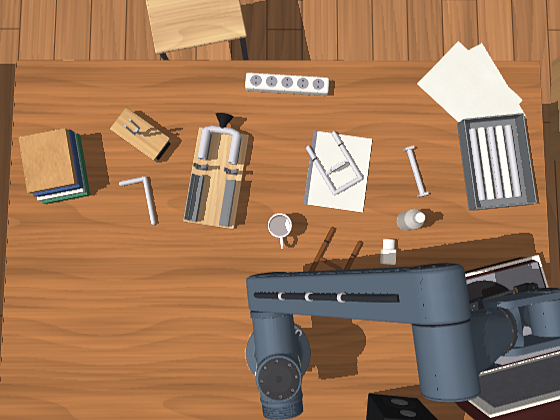

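View pics/side0.png

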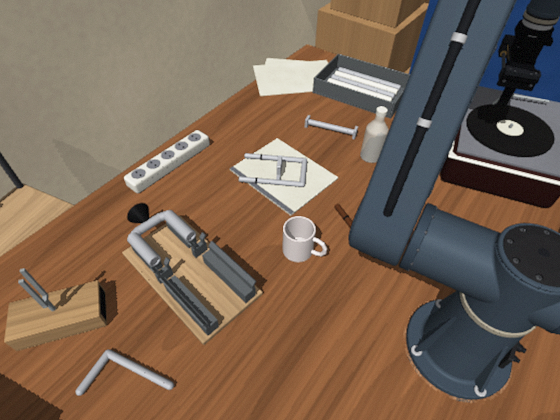

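View pics/wrist0.png

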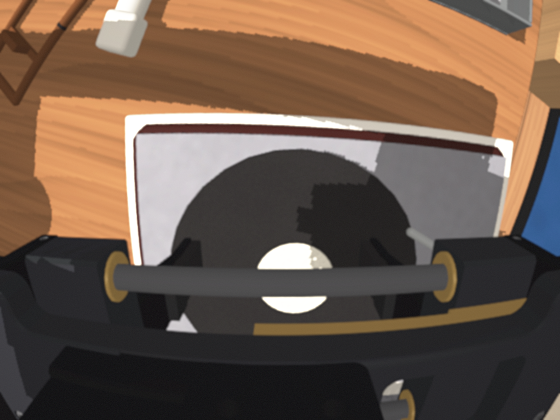

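The top view shows the stand at about (218,178), with its sleeves joined by a bend at the far end (220,130). The aluminium U lies on the book at (335,165) and a brown U is at (335,250). Only the aluminium one on the book fits the description. I'll enlarge both to confirm.

Run:
```python
from h import *
import pickle
c=pickle.load(open("top0.pkl","rb"))
a=cv2.resize(c["img"][115:215,290:390],None,fx=4,fy=4,interpolation=cv2.INTER_CUBIC)
b=cv2.resize(c["img"][115:240,170:265],None,fx=4,fy=4,interpolation=cv2.INTER_CUBIC)
o=np.zeros((500,790,3),np.uint8); o[:400,:400]=a; o[:500,405:785]=b
cv2.imwrite("pics/crop0.png",o)
w=cloud(c)
for h in (0.0,): pass
z=w[...,2]
print("book",np.nanmedian(z[195:205,320:340]),"table",np.nanmedian(z[230:260,60:200]))
# z map visual
zz=np.clip(np.nan_to_num(z)*1000/100*255,0,255).astype(np.uint8)
zz=cv2.applyColorMap(zz,cv2.COLORMAP_JET)
o=np.zeros((500,790,3),np.uint8); o[:400,:400]=cv2.resize(zz[115:215,290:390],None,fx=4,fy=4,interpolation=0); o[:500,405:785]=cv2.resize(zz[115:240,170:265],None,fx=4,fy=4,interpolation=0)
cv2.imwrite("pics/crop0z.png",o)
```

```text
book 0.005926889055603124 table -0.00011650212201286259
```

View pics/crop0.png

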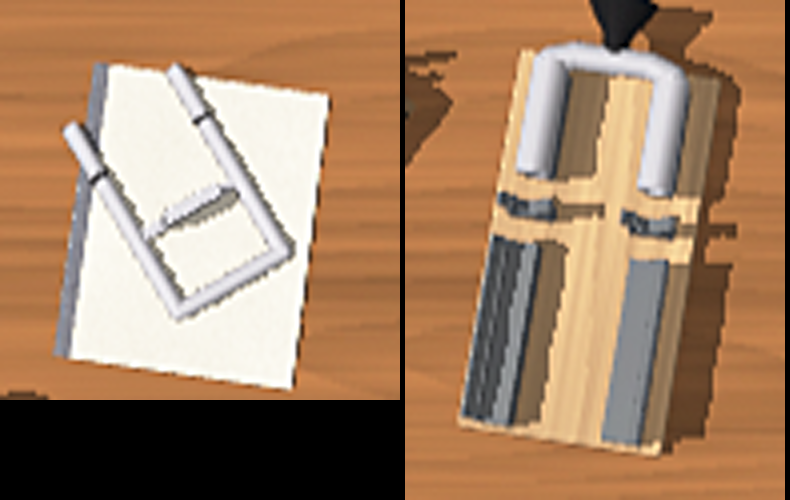

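View pics/crop0z.png

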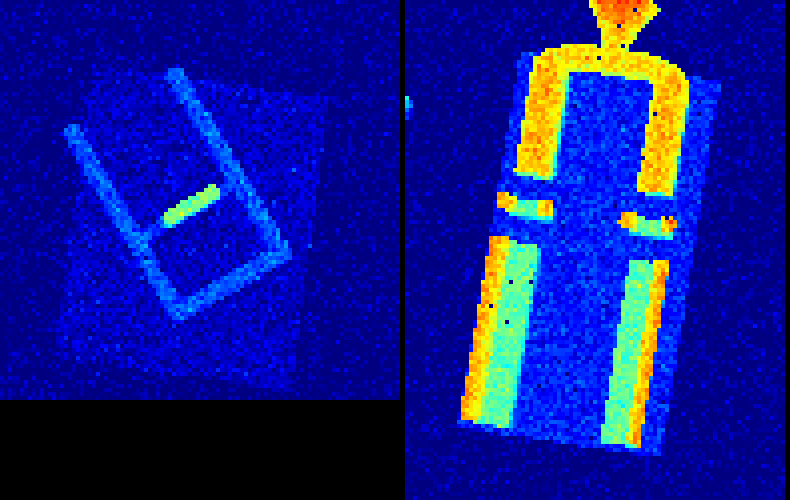

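```bash
cat >> h.py <<'E'
def linefit(p):
    m=p.mean(0); u,s,vt=np.linalg.svd(p-m); return m,vt[0]
E
python3 - <<'E'
from h import *
import pickle
c=pickle.load(open("top0.pkl","rb")); w=cloud(c); z=w[...,2]
reg=np.zeros_like(z,bool); reg[115:215,290:390]=1
P=w[reg&(z>0.0125)]; 
pl=P[P[:,2]>0.033]; m,d=linefit(pl[:,:2]); print("plate",m,np.degrees(np.arctan2(d[1],d[0])),len(pl),np.ptp((pl[:,:2]-m)@d), pl[:,2].mean())
L=P[P[:,2]<0.028]
# slide axis perpendicular to plate dir
r=cv2.minAreaRect((L[:,:2]*1000).astype(np.float32)); print("slide rect",r,cv2.boxPoints(r))
ctr=np.array(r[0])/1000
# refined: legs
for guess in np.radians([np.degrees(np.arctan2(d[1],d[0]))]):
    y=np.array([np.cos(guess),np.sin(guess)]); x=np.array([y[1],-y[0]])
    if x[0]<0: x=-x
    y=np.array([-x[1],x[0]])
    for it in range(3):
        q=L[:,:2]-m; a=q@x; b=q@y
        lf=L[(abs(b-50e-3)<.014)&(a>.012)|(abs(b-50e-3)<.014)&(a<-.012)&(a>-.055)][:,:2]; rt=L[(abs(b+50e-3)<.014)&(a>-.055)&(abs(a)>.012)][:,:2]
        m1,d1=linefit(lf); m2,d2=linefit(rt); d1*=np.sign(d1@x); d2*=np.sign(d2@x)
        x=(d1+d2);x/=np.linalg.norm(x); y=np.array([-x[1],x[0]])
    print("yaw",np.degrees(np.arctan2(x[1],x[0])),[np.degrees(np.arctan2(k[1],k[0])) for k in(d1,d2)],len(lf),len(rt))
    a=(L[:,:2]-m)@x; b=(L[:,:2]-m)@y
    print("offsets from plate: legs b",((m1-m)@y),((m2-m)@y),"x range",np.percentile(a,[0.5,99.5]), "tops", np.median(L[:,2]))
# rig
reg=np.zeros_like(z,bool); reg[118:240,178:258]=1
R=w[reg&(z>0.008)&(z<0.09)]
lo=R[(R[:,2]<0.03)]
r=cv2.minAreaRect((R[(R[:,2]<.08)][:,:2]*1000).astype(np.float32)); print("rig all",r); print(cv2.boxPoints(r))
E
```

```text
plate [ 0.60276285 -0.19447658] 120.81335659999658 61 0.04884370707175814 0.04921165963907752
slide rect ((619.5758056640625, -216.5836639404297), (291.0489501953125, 304.002685546875), 89.87323760986328) [[ 467.25287  -361.77148 ]
 [ 771.2548   -362.4441  ]
 [ 771.89874   -71.39584 ]
 [ 467.8968    -70.723236]]
yaw 29.92911211285476 [np.float64(29.663235925243896), np.float64(30.19498830046562)] 191 203
offsets from plate: legs b 0.049879335235055375 -0.04944094335091922 x range [-0.13948142  0.11981975] tops 0.018828694729529527
rig all ((569.2642211914062, 201.76663208007812), (406.8576965332031, 265.44561767578125), 0.26305097341537476)
[[365.2282  333.55408]
 [366.44684  68.11127]
 [773.30023  69.97919]
 [772.0816  335.422  ]]
```

Run:
```python
from h import *
import pickle
c=pickle.load(open("top0.pkl","rb")); w=cloud(c); z=cv2.medianBlur(np.nan_to_num(w[...,2]).astype(np.float32),3)
reg=np.zeros_like(z,bool); reg[118:240,178:258]=1
m=((reg)&(z>0.0085)).astype(np.uint8)
n,lab,st,ce=cv2.connectedComponentsWithStats(m); print(st[1:][st[1:,4]>5])
k=1+np.argmax(st[1:,4]); 
m=(lab==k)
P=w[m&(w[...,2]<0.03)&(w[...,2]>.006)]
r=cv2.minAreaRect((P[:,:2]*1000).astype(np.float32)); print("base",r);print(cv2.boxPoints(r))
hi=(reg&(z>0.035)&(z<.09)).astype(np.uint8)
n,lab,st,ce=cv2.connectedComponentsWithStats(hi)
for i in range(1,n):
    if st[i,4]<15: continue
    q=w[(lab==i)]; q=q[~np.isnan(q[:,2])]
    mm,d=linefit(q[:,:2]); d*=np.sign(d[0])
    print(i,st[i],"c",mm,"dir",np.degrees(np.arctan2(d[1],d[0])), np.median(q[:,2]))
```

```text
[[ 183  118   66  111 5100]]
base ((569.274169921875, 206.20481872558594), (171.04580688476562, 320.299072265625), 81.40989685058594)
[[398.14706 145.56197]
 [714.8531   97.72063]
 [740.40125 266.84766]
 [423.69525 314.68903]]
1 [198 118  43  46 861] c [0.68546556 0.1880251 ] dir 89.12155869855134 0.06581196165360503
2 [193 163  14   7  60] c [0.59974503 0.25325972] dir 79.20802697436868 0.05900440820593733
3 [224 168  14   7  58] c [0.5844566  0.15388811] dir 80.15268316646339 0.053778625513546174
4 [184 174  19  48 585] c [0.49757314 0.27296504] dir -8.4809207305914 0.05025318961163938
5 [219 180  17  47 462] c [0.48142482 0.16407304] dir -8.600230465869341 0.04995116132214006
```

Confirmed: the aluminium U at crop (180,190) has dark rings, a plate and 100 mm leg spacing. It sits at (0.603,-0.194) with yaw 30°. The stand's base measures 320 x 171 mm, centred at (0.569,0.206) with yaw -8.6°. Next I'll move above the slide.

Call:
send_rows(fingers=[1, 1, 1, 1, 1, 1, 1, 1, 1, 1], dp=[[10, 10, 40], [422, 403, 50], [422, 403, 50], [422, 403, 50], [422, 403, 50], [422, 403, 50], [422, 403, 50], [422, 403, 50], [422, 403, 50], [422, 403, 50]], turn=[[0, 0, 0.12], [0, 0, 0.24], [0, 0, 0.36], [0, 0, 0.48], [0, 0, 0.6], [0, 0, 0.72], [0, 0, 0.84], [0, 0, 0.96], [0, 0, 1.08], [0, 0, 1.2]])

```text
time_s: 0.98
position: [0.4627, -0.3273, 0.2682]
tcp_rot: [[-0.002, 0.072, 0.997], [0.001, 0.997, -0.072], [-1.0, 0.001, -0.002]]
force: [-0.2, -0.2, -0.1]
opening: 1.001
```

Run:
```python
from h import *
s=bot.read_state(); p=s["position"];R=np.array(s["tcp_rot"]); print(s["time_s"],p,np.degrees(np.arctan2(R[1,2],R[0,2])),s["joint_positions"])
print((np.array([.6028,-.1945,.17])-p)*1000, np.radians(30-np.degrees(np.arctan2(R[1,2],R[0,2]))))
```

```text
0.9833 [ 0.46265417 -0.32726189  0.26821955] -4.136717093375367 [-4.65408207e+01  2.28351641e+01  8.73821729e+01 -5.56803545e-02
  6.98856266e+01 -4.23848784e+01]
[140.14582616 132.76189055 -98.21954836] 0.5957981091012288
```

Call:
send_rows(fingers=[0.6, 0.6, 0.6, 0.6, 0.6, 0.6, 0.6, 0.6], dp=[[35, 33, 0], [70, 66, 0], [105, 100, -30], [140, 133, -60], [140, 133, -98], [140, 133, -98], [140, 133, -98], [140, 133, -98]], turn=[[0, 0, 0.12], [0, 0, 0.24], [0, 0, 0.36], [0, 0, 0.48], [0, 0, 0.596], [0, 0, 0.596], [0, 0, 0.596], [0, 0, 0.596]])

```text
time_s: 1.65
position: [0.6017, -0.193, 0.1683]
tcp_rot: [[-0.006, -0.502, 0.865], [0.001, 0.865, 0.502], [-1.0, 0.004, -0.005]]
force: [-0.6, -0.8, 0.4]
opening: 0.611
```

```bash
cat >> h.py <<'E'
def wcap(name):
    s=bot.read_state(); c=bot.capture("wrist"); c["p"]=np.array(s["position"]);c["R"]=np.array(s["tcp_rot"])
    cv2.imwrite(f"pics/{name}.png",c["img"]); return c
def wcloud(c):
    K=c["mtx"]; v,u=np.mgrid[0:420,0:560]; x=u-K[0,2]; y=v-K[1,2]; r=np.hypot(x,y)+1e-9; th=r/K[0,0]
    t=np.tan(np.clip(th,0,1.45)); z=c["z_map"]
    p=np.stack([x/r*t*z,-y/r*t*z,-z,np.ones_like(z)],-1)
    T=np.eye(4);T[:3,:3]=c["R"];T[:3,3]=c["p"]
    w=(p@(T@np.array(c["hand_eye"])).T)[...,:3]; w[(z==0)|(th>1.3)]=np.nan
    return w
E
python3 - <<'E'
from h import *
import pickle
c=wcap("w1"); pickle.dump(c,open("w1.pkl","wb")); print(c["p"],np.degrees(np.arctan2(c["R"][1,2],c["R"][0,2])))
print(c["hand_eye"])
E
```

```text
[ 0.60174027 -0.19301671  0.16826653] 30.11157699495595
[[ 2.26050550e-05  2.59459588e-01 -9.65753965e-01 -1.61195799e-01]
 [-2.41664227e-04  9.65753939e-01  2.59459576e-01  7.01380499e-02]
 [ 9.99999971e-01  2.27523088e-04  8.45330219e-05 -9.63866709e-04]
 [ 0.00000000e+00  0.00000000e+00  0.00000000e+00  1.00000000e+00]]
```

View pics/w1.png

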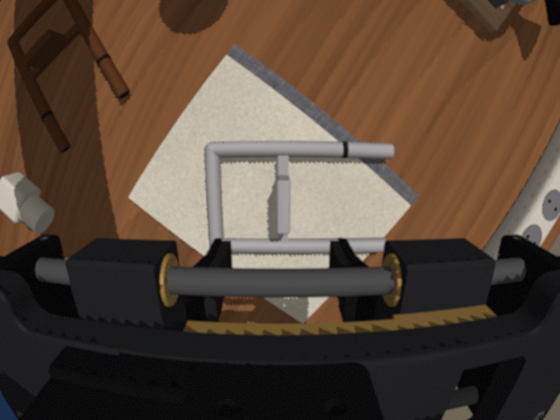

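The wrist view shows the aluminium slide: bow at column 213, left leg with its ring at (347,149), plate at (283,195). I'll measure the plate and leg from this view.

Run:
```python
from h import *
import pickle
c=pickle.load(open("w1.pkl","rb")); w=wcloud(c); z=w[...,2]
P=w[130:260,200:400].reshape(-1,3); 
P=P[~np.isnan(P[:,2])]
pl=P[(P[:,2]>.040)&(P[:,2]<.056)]; m,d=linefit(pl[:,:2]); print("plate",m,np.degrees(np.arctan2(d[1],d[0])),len(pl),np.ptp((pl[:,:2]-m)@d),np.median(pl[:,2]))
print("book z",np.nanmedian(z[200:220,330:380]))
q=w[140:160,225:335].reshape(-1,3); q=q[(q[:,2]>.014)&(q[:,2]<.03)]; m1,d1=linefit(q[:,:2]); print("leg",m1,np.degrees(np.arctan2(d1[1],d1[0])))
o=np.array([.6028,-.1945]); x=np.array([np.cos(np.radians(30)),.5]); y=np.array([-x[1],x[0]])
r=plane
print("plate rel", (m-o)@x,(m-o)@y,"leg b",(m1-o)@y)
```

```text
plate [ 0.6036708  -0.19402554] -60.372049970355704 727 0.0498434382552049 0.04876675074423381
book z 0.004947512637952817
leg [ 0.57641547 -0.15381411] 30.087363141554132
plate rel 0.0009913618758151616 -2.4504653463220836e-05 leg b 0.048427278385196705
```

Call:
send_rows(fingers=[0.6, 0.6, 0.6, 0.6, 0.6, 0.6, 0.6, 0.6], dp=[[1.5, -1.2, -30], [1.5, -1.2, -60], [1.5, -1.2, -90], [1.5, -1.2, -115], [1.5, -1.2, -135], [1.5, -1.2, -145], [1.5, -1.2, -153], [1.5, -1.2, -153]], turn=[[0, -0.004, 0], [0, -0.004, 0], [0, -0.004, 0], [0, -0.004, 0], [0, -0.004, 0], [0, -0.004, 0], [0, -0.004, 0], [0, -0.004, 0]])

```text
time_s: 2.37
position: [0.6039, -0.1967, 0.0173]
tcp_rot: [[0.001, -0.499, 0.866], [-0.001, 0.866, 0.499], [-1.0, -0.001, 0.001]]
force: [-0.7, -1.1, 0.8]
opening: 0.6
```

Run:
```python
from h import *
c=wcap("w2"); print(c["p"],c["R"]); c=cap("side"); cv2.imwrite("pics/s2.png",cv2.resize(c["img"][100:240,200:400],None,fx=4,fy=4))
```

```text
[ 0.60392418 -0.1967223   0.01729405] [[ 1.32457737e-03 -4.99392256e-01  8.66374988e-01]
 [-9.11704350e-04  8.66374785e-01  4.99393533e-01]
 [-9.99998707e-01 -1.45136322e-03  6.92282340e-04]]
```

View pics/w2.png

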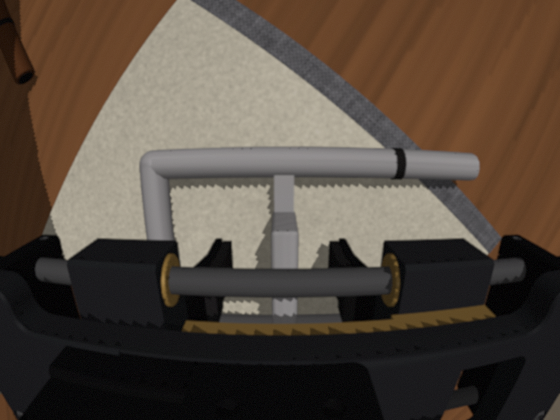

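The open fingers (columns 220 and 340) straddle the plate at (285,240). Closing now.

Call:
send_rows(fingers=[0.6, 0, 0, 0, 0, 0, 0, 0, 0, 0], dp=[[-0.5, 2.3, -1], [-0.5, 2.3, -1], [-0.5, 2.3, -1], [-0.5, 2.3, -1], [-0.5, 2.3, -1], [-0.5, 2.3, -1], [-0.5, 2.3, -1], [-0.5, 2.3, -1], [-0.5, 2.3, -1], [-0.5, 2.3, -1]], turn=[[0, 0, 0], [0, 0, 0], [0, 0, 0], [0, 0, 0], [0, 0, 0], [0, 0, 0], [0, 0, 0], [0, 0, 0], [0, 0, 0], [0, 0, 0]])

```text
time_s: 3.3
position: [0.6044, -0.1943, 0.0176]
tcp_rot: [[0.003, -0.5, 0.866], [-0.002, 0.866, 0.5], [-1.0, -0.003, 0.002]]
force: [-0.3, -0.3, -0.9]
opening: 0.131
```

Call:
send_rows(fingers=[0, 0, 0, 0, 0, 0, 0, 0, 0, 0], dp=[[0, 0, 15], [0, 0, 40], [0, 0, 70], [0, 0, 105], [0, 0, 140], [0, 0, 160], [0, 10, 170], [-5, 35, 170], [-15, 65, 170], [-25, 100, 170]], turn=[[0, 0, 0], [0, 0, 0], [0, 0, 0], [0, 0, 0], [0, 0, 0], [0, 0, 0], [0, 0, 0], [0, 0, -0.05], [0, 0, -0.12], [0, 0, -0.2]])

```text
time_s: 4.13
position: [0.5783, -0.0936, 0.1865]
tcp_rot: [[0.001, -0.313, 0.95], [-0.002, 0.95, 0.313], [-1.0, -0.002, 0.001]]
force: [0.3, 1.0, -1.8]
opening: 0.135
```

Call:
send_rows(fingers=[0, 0, 0, 0, 0, 0, 0, 0, 0, 0], dp=[[-10, 35, 0], [-20, 70, 0], [-30, 110, 0], [-40, 150, 0], [-50, 190, 0], [-60, 225, 0], [-70, 260, 0], [-76, 285, 0], [-80, 300, 0], [-80, 304, 0]], turn=[[0, 0, -0.06], [0, 0, -0.12], [0, 0, -0.18], [0, 0, -0.24], [0, 0, -0.3], [0, 0, -0.36], [0, 0, -0.42], [0, 0, -0.46], [0, 0, -0.47], [0, 0, -0.47]])

```text
time_s: 4.97
position: [0.4952, 0.2133, 0.1851]
tcp_rot: [[-0.004, 0.148, 0.989], [-0.002, 0.989, -0.148], [-1.0, -0.003, -0.004]]
force: [-0.5, -0.5, -2.5]
opening: 0.135
```

Run:
```python
from h import *
import pickle
c=wcap("w3"); pickle.dump(c,open("w3.pkl","wb")); s=bot.read_state();print(s["time_s"],s["force"],c["p"],c["R"],s["opening"],np.degrees(np.arctan2(c["R"][1,2],c["R"][0,2])))
c=cap("top"); pickle.dump(c,open("t3.pkl","wb")); cv2.imwrite("pics/t3.png",cv2.resize(c["img"][90:260,130:350],None,fx=3.5,fy=3.5))
c=cap("side"); pickle.dump(c,open("s3.pkl","wb")); cv2.imwrite("pics/s3.png",c["img"])
```

```text
5.0167 [-0.29511573  0.63908827 -2.44524973] [0.4952077  0.21328796 0.18510704] [[-0.00399071  0.14782174  0.98900597]
 [-0.00199581  0.9890107  -0.1478305 ]
 [-0.99999005 -0.00256381 -0.00365183]] 0.13630505098005508 -8.501279042559172
```

View pics/w3.png

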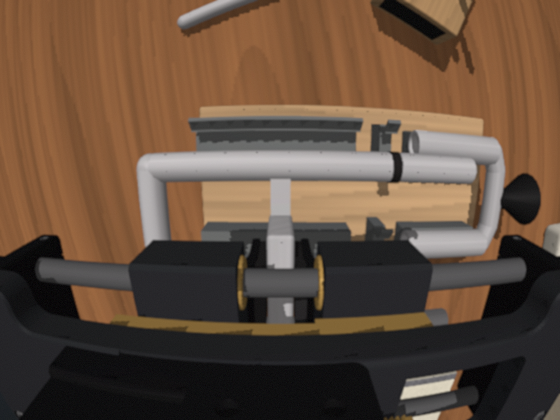

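View pics/s3.png

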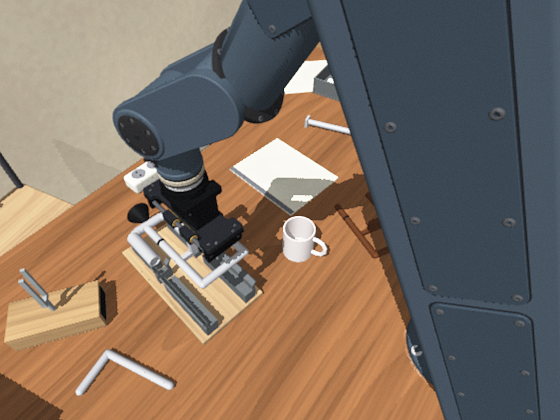

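View pics/t3.png

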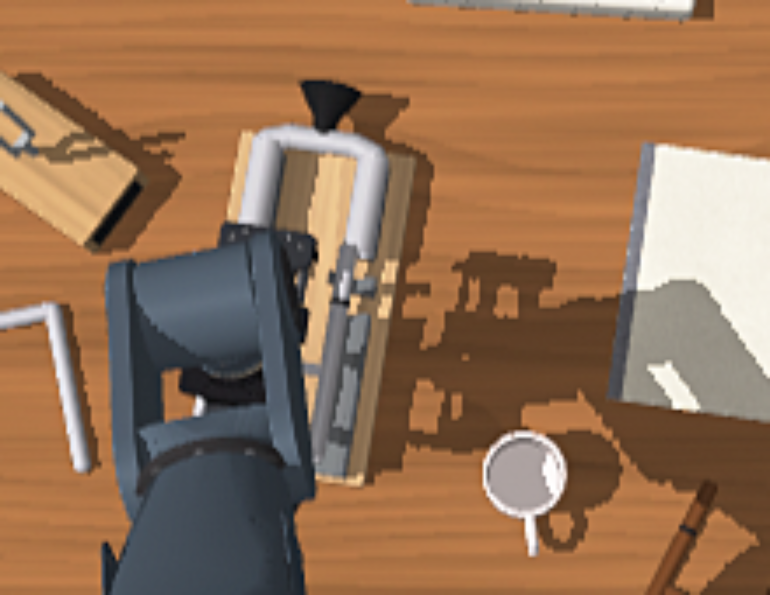

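The slide is held level. In the wrist view the left leg runs along row 165 with its ring at (397,167), and the stand is below it. Now the held pose against the stand, measured from the wrist cloud.

Run:
```python
from h import *
import pickle
c=pickle.load(open("w3.pkl","rb")); w=wcloud(c)
th=np.radians(-8.59); X=np.array([np.cos(th),np.sin(th)]); Y=np.array([-X[1],X[0]]); O=np.array([.5693,.2062])
q=w[140:195,135:480].reshape(-1,3); q=q[(q[:,2]>.165)&(q[:,2]<.21)]
a=(q[:,:2]-O)@X; b=(q[:,:2]-O)@Y
rel=np.stack([a,b,q[:,2]],1)
# leg points
tcp=np.array([(c["p"][:2]-O)@X,(c["p"][:2]-O)@Y,c["p"][2]]); print("tcp rig",tcp)
L=rel[(abs(rel[:,1]-tcp[1]-.05)<.009)]
print("leg a range",np.percentile(L[:,0],[0.3,99.7]))
for lo in np.arange(tcp[0]-.06,tcp[0]+.105,.03):
    s=L[(L[:,0]>lo)&(L[:,0]<lo+.03)]; print(round((lo+.015)*1000),"b range",np.round(np.percentile(s[:,1],[1,99])*1000,1),"top z",np.round(np.percentile(s[:,2],97)*1000,1))
m,d=linefit(L[:,:2]); print("leg yaw rel rig",np.degrees(np.arctan2(d[1],d[0])))
# ring: dark pixels on leg
g=c["img"].max(-1); v,u=np.where(g[150:182,380:415]<60); print("ring px",u.mean()+380,v.mean()+150,len(u))
r=w[150:182,380:415][g[150:182,380:415]<60]; print("ring pt rig",(np.nanmedian(r[:,:2],0)-O)@X,(np.nanmedian(r[:,:2],0)-O)@Y)
# plate
pp=w[170:260,255:305].reshape(-1,3); pp=pp[(pp[:,2]>.19)]; print("plate",((pp[:,:2]-O)@X).mean(),np.median(pp[:,2]))
# rig from the wrist: heights & b profile
for name,(z0,z1) in dict(rest=(.042,.052),lip=(.066,.076),sleeve=(.066,.076)).items():
    s=w.reshape(-1,3); s=s[(s[:,2]>z0)&(s[:,2]<z1)]; a=(s[:,:2]-O)@X; b=(s[:,:2]-O)@Y
    k=(a>.055)&(a<.13) if name=="sleeve" else (a<-.01)&(a>-.155)
    for sg in(1,-1):
        kk=k&(b*sg>.03)&(b*sg<.085)
        if kk.sum()>20: print(name,sg,kk.sum(),"b",np.percentile(b[kk],[2,50,98]).round(4),"a",np.percentile(a[kk],[1,99]).round(4),"yaw",np.degrees(np.arctan2(*linefit(s[kk][:,:2])[1][::-1])))
```

```text
tcp rig [-0.07431985 -0.00405818  0.18510704]
leg a range [-0.14974991  0.03357634]
-119 b range [37.5 52.1] top z 189.4
-89 b range [37.4 52.2] top z 189.3
-59 b range [37.3 52.2] top z 189.2
-29 b range [37.6 52.4] top z 189.1
1 b range [37.5 52.3] top z 188.9
31 b range [37.6 52.3] top z 188.7
leg yaw rel rig 0.16001459824119224
ring px 397.2237442922374 166.53424657534248 219
ring pt rig -0.01487555323056897 0.0448530427035305
plate -0.07478197802776458 0.21341471323670017
rest 1 3022 b [0.0417 0.0503 0.0593] a [-0.1531 -0.0114] yaw -8.738008125751998
rest -1 1413 b [-0.0593 -0.043  -0.0378] a [-0.1535 -0.0117] yaw -8.809857567732644
lip 1 1504 b [0.0642 0.0683 0.0719] a [-0.1528 -0.0116] yaw -8.555353653428302
sleeve 1 1038 b [0.0426 0.0505 0.0582] a [0.0558 0.1292] yaw -9.6016276321733
sleeve -1 877 b [-0.0582 -0.0487 -0.0417] a [0.0565 0.1291] yaw 169.85363851237693
```

Call:
send_rows(fingers=[0, 0, 0, 0, 0, 0, 0, 0], dp=[[5.7, 4.3, -20], [5.7, 4.3, -45], [5.7, 4.3, -70], [5.7, 4.3, -85], [5.7, 4.3, -92], [5.7, 4.3, -95], [5.7, 4.3, -95], [5.7, 4.3, -95]], turn=[[0, -0.004, -0.001], [0, -0.004, -0.001], [0, -0.004, -0.001], [0, -0.004, -0.001], [0, -0.004, -0.001], [0, -0.004, -0.001], [0, -0.004, -0.001], [0, -0.004, -0.001]])

```text
time_s: 5.78
position: [0.5044, 0.2141, 0.0914]
tcp_rot: [[0.004, 0.152, 0.988], [-0.003, 0.988, -0.152], [-1.0, -0.002, 0.005]]
force: [-0.0, 0.6, -1.7]
opening: 0.137
```

```bash
cat > meas.py <<'E'
from h import *
import sys,pickle
c=wcap(sys.argv[1]); w=wcloud(c); pickle.dump(c,open(sys.argv[1]+".pkl","wb"))
th=np.radians(-8.59); X=np.array([np.cos(th),np.sin(th)]); Y=np.array([-X[1],X[0]]); O=np.array([.5693,.2062])
p=c["p"]; tcp=np.array([(p[:2]-O)@X,(p[:2]-O)@Y,p[2]]); s=bot.read_state(); print(s["time_s"],"tcp rig",tcp*1000,"yaw",np.degrees(np.arctan2(c["R"][1,2],c["R"][0,2])),"jz",c["R"][2,2],"force",s["force"])
W=w.reshape(-1,3); a=(W[:,:2]-O)@X; b=(W[:,:2]-O)@Y; z=W[:,2]
E
cat > m2.py <<'E'
from meas import *
zl=float(sys.argv[2]) # expected leg-axis z
for lo in np.arange(-.13,.05,.03):
    k=(a>lo)&(a<lo+.03)&(abs(b-.048)<.011)&(abs(z-zl-.005)<.0045)
    if k.sum()>10: print(round((lo+.015)*1000),k.sum(),"b",np.round(np.percentile(b[k],[1,99])*1000,1),"mid",round(np.percentile(b[k],[1,99]).mean()*1000,1),"top",round(np.percentile(z[k],97)*1000,1))
g=c["img"].max(-1).reshape(-1); k=(g<60)&(a>-.03)&(a<.08)&(abs(b-.048)<.009)&(abs(z-zl-.004)<.006)
print("ring",k.sum(),np.median(a[k])*1000,np.percentile(a[k],[5,95])*1000)
E
python3 m2.py w4 .088
```

```text
5.8333 tcp rig [-65.35747201  -1.86619116  91.39053825] yaw -8.751038978515776 jz 0.004717425427276997 force [ 0.24682462 -0.12056217 -2.12873265]
-115 1590 b [38.5 54. ] mid 46.3 top 95.3
-85 1749 b [39.5 54. ] mid 46.8 top 95.4
-55 1843 b [37.5 54. ] mid 45.7 top 95.6
-25 1630 b [39.5 53.9] mid 46.7 top 95.7
5 1444 b [39.1 54.1] mid 46.6 top 95.9
35 919 b [39.3 53.7] mid 46.5 top 95.9
ring 220 -5.892627321155487 [-7.74555549 -3.90781092]
```

View pics/w4.png

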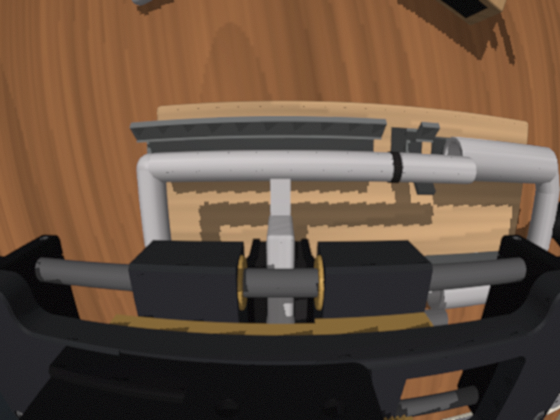

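Call:
send_rows(fingers=[0, 0, 0, 0, 0, 0], dp=[[-3.4, 4, 0], [-3.4, 4, -3], [-3.4, 4, -5], [-3.4, 4, -5], [-3.4, 4, -5], [-3.4, 4, -5]], turn=[[0, 0.004, 0.002], [0, 0.004, 0.002], [0, 0.004, 0.002], [0, 0.004, 0.002], [0, 0.004, 0.002], [0, 0.004, 0.002]])

```text
time_s: 6.33
position: [0.5011, 0.2184, 0.0867]
tcp_rot: [[0.001, 0.15, 0.989], [-0.003, 0.989, -0.15], [-1.0, -0.002, 0.001]]
force: [-0.4, 0.2, -2.2]
opening: 0.135
```

```bash
python3 m2.py w5 .083
```

```text
6.3833 tcp rig [-69.2592355    1.88531128  86.72746767] yaw -8.609838034365424 jz 0.0014573800835947686 force [-0.24981732  0.08270921 -1.79519688]
-115 1621 b [42.8 57.8] mid 50.3 top 90.8
-85 1889 b [38.2 57.8] mid 48.0 top 90.9
-55 1899 b [37.9 57.8] mid 47.8 top 90.8
-25 1633 b [43.3 57.8] mid 50.6 top 91.0
5 1375 b [43.2 57.8] mid 50.5 top 91.1
35 754 b [43.3 57.8] mid 50.6 top 90.8
ring 187 -9.854139762363536 [-11.66872035  -8.05430818]
```

Leg at y = 50.5 mm and ring at x = -9.9 mm, with targets of 50 and -10. Lowering.

Call:
send_rows(fingers=[0, 0, 0, 0, 0, 0, 0, 0], dp=[[-0.2, -0.3, -5], [-0.2, -0.3, -10], [-0.2, -0.3, -15], [-0.2, -0.3, -20], [-0.2, -0.3, -24], [-0.2, -0.3, -26], [-0.2, -0.3, -27], [-0.2, -0.3, -27]], turn=[[0, 0.001, 0], [0, 0.001, 0], [0, 0.001, 0], [0, 0.001, 0], [0, 0.001, 0], [0, 0.001, 0], [0, 0.001, 0], [0, 0.001, 0]])

```text
time_s: 7.05
position: [0.5008, 0.218, 0.0594]
tcp_rot: [[-0.0, 0.15, 0.989], [-0.003, 0.989, -0.15], [-1.0, -0.003, 0.0]]
force: [0.5, -0.8, -1.9]
opening: 0.137
```

```bash
python3 m2.py w6 .056; python3 -c "
from h import *
c=cap('side'); cv2.imwrite('pics/s6.png',cv2.resize(c['img'][180:350,90:310],None,fx=3.5,fy=3.5))"
```

```text
7.1 tcp rig [-69.45861957   1.46153738  59.37169913] yaw -8.617088583282623 jz 2.2453260367221713e-06 force [-0.84420816 -0.28943268 -1.47295581]
-115 1596 b [42.9 57.2] mid 50.0 top 63.5
-85 1844 b [38.1 57.3] mid 47.7 top 63.5
-55 1874 b [37.8 57.3] mid 47.6 top 63.4
-25 1625 b [42.9 57.4] mid 50.2 top 63.5
5 1385 b [37.8 57.2] mid 47.5 top 63.6
35 855 b [37.2 57.3] mid 47.2 top 63.5
ring 202 -10.195143296343398 [-12.10587695  -8.30217689]
```

View pics/s6.png

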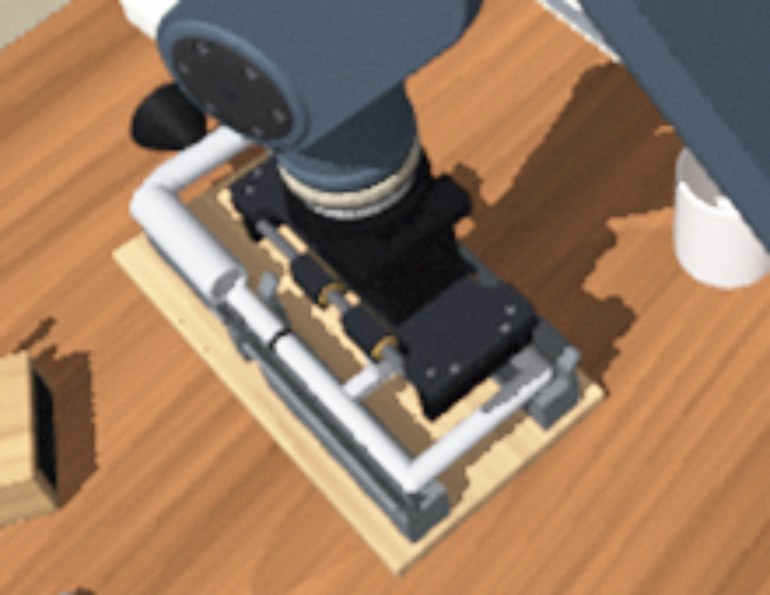

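View pics/w6.png

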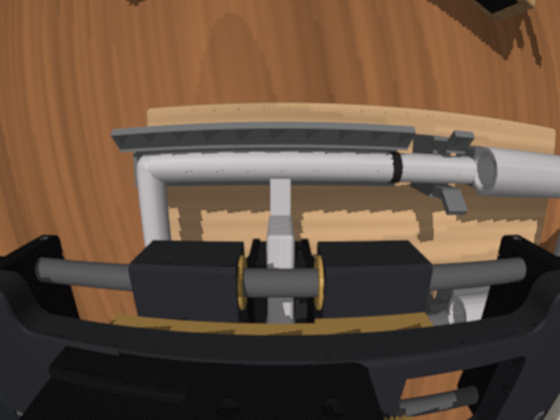

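The left leg lies in its notch: top at 63.5 mm, tip just short of the sleeve mouth at (478,168). Releasing.

Call:
send_rows(fingers=[0, 0.5, 0.5, 0.5, 0.5, 0.5, 0.5, 0.5, 0.5, 0.5], dp=[[0, 0, -0.5], [0, 0, -0.5], [0, 0, -0.5], [0, 0, -0.5], [0, 0, -0.5], [0, 0, -0.5], [0, 0, 15], [0, 0, 40], [0, 0, 70], [0, 0, 100]], turn=[[0, 0, 0], [0, 0, 0], [0, 0, 0], [0, 0, 0], [0, 0, 0], [0, 0, 0], [0, 0, 0], [0, 0, 0], [0, 0, 0], [0, 0, 0]])

```text
time_s: 7.98
position: [0.5004, 0.2179, 0.1604]
tcp_rot: [[-0.002, 0.15, 0.989], [-0.003, 0.989, -0.15], [-1.0, -0.003, -0.001]]
force: [-0.0, 0.6, 0.7]
opening: 0.5
```

Call:
send_rows(fingers=[0.5, 0.5, 0.5, 0.5], dp=[[-15, 2, 10], [-40, 6, 10], [-60, 9, 10], [-60, 9, 10]], turn=[[0, 0, 0], [0, 0, 0], [0, 0, 0], [0, 0, 0]])

```text
time_s: 8.32
position: [0.4351, 0.2269, 0.1704]
tcp_rot: [[-0.007, 0.148, 0.989], [-0.004, 0.989, -0.148], [-1.0, -0.005, -0.007]]
force: [-0.5, -0.0, -0.6]
opening: 0.501
```

```bash
python3 m2.py w7 .055; python3 -c "
from h import *
c=cap('side'); cv2.imwrite('pics/s7.png',cv2.resize(c['img'][180:350,90:310],None,fx=3.5,fy=3.5))"
```

```text
8.3667 tcp rig [-135.79416047    0.37715634  170.43658339] yaw -8.528388655283448 jz -0.006512993427237004 force [1.0498904  1.35399396 0.80381717]
-115 632 b [43.  57.4] mid 50.2 top 62.6
-85 645 b [38.  57.8] mid 47.9 top 62.7
-55 609 b [38.  57.6] mid 47.8 top 62.7
-25 520 b [42.9 57.3] mid 50.1 top 62.8
5 478 b [38.  57.7] mid 47.8 top 62.9
35 314 b [37.5 57.4] mid 47.5 top 63.0
ring 50 -9.592268271087816 [-11.23879419  -7.97140549]
```

View pics/s7.png

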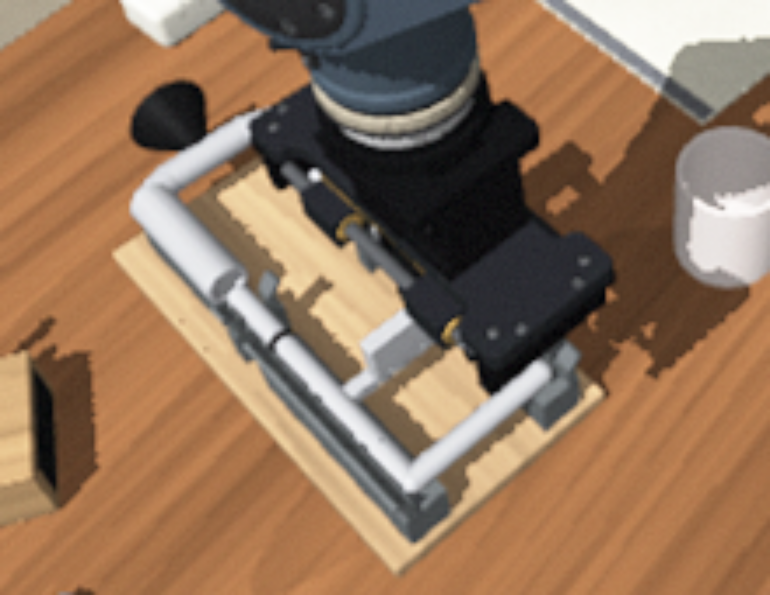

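View pics/w7.png

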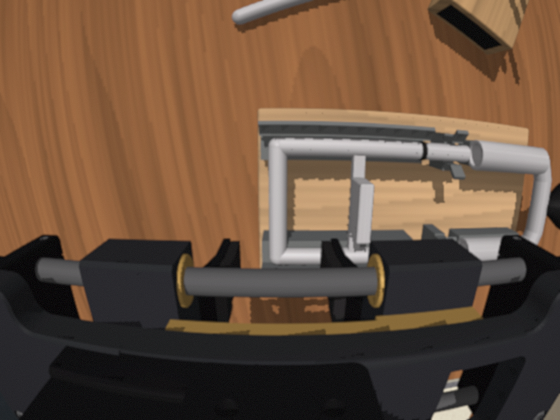

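The slide sits with the ring at -9.6 mm (tip about 10 mm short), both legs in their notches, released. Next I turn the tool 90°, so both fingertips push the bow symmetrically, and move behind it.

Call:
send_rows(fingers=[0.4, 0.4, 0.4, 0.4, 0.4, 0.4, 0.4, 0.4, 0.4, 0.4], dp=[[-10, 1, 0], [-20, 2, 0], [-30, 4, 0], [-40, 5, 0], [-42, 5, 0], [-42, 5, 0], [-42, 5, 0], [-42, 5, 0], [-42, 5, 0], [-42, 5, 0]], turn=[[0, 0, 0.12], [0, 0, 0.24], [0, 0, 0.36], [0, 0, 0.48], [0, 0, 0.6], [0, 0, 0.72], [0, 0, 0.84], [0, 0, 0.96], [0, 0, 1.08], [0, 0, 1.2]])

```text
time_s: 9.25
position: [0.4001, 0.2322, 0.1707]
tcp_rot: [[0.004, -0.87, 0.493], [-0.001, 0.493, 0.87], [-1.0, -0.004, 0.001]]
force: [0.5, -0.3, -0.1]
opening: 0.401
```

Call:
send_rows(fingers=[0.4, 0.4, 0.4, 0.4, 0.4, 0.4], dp=[[0, 0, 0], [0, 0, 0], [0, 0, 0], [0, 0, 0], [0, 0, 0], [0, 0, 0]], turn=[[0, 0, 0.12], [0, 0, 0.24], [0, 0, 0.36], [0, 0, 0.37], [0, 0, 0.37], [0, 0, 0.37]])

```text
time_s: 9.75
position: [0.401, 0.2322, 0.1707]
tcp_rot: [[0.005, -0.989, 0.147], [0.001, 0.147, 0.989], [-1.0, -0.005, 0.001]]
force: [0.4, 0.0, -0.5]
opening: 0.4
```

```bash
python3 m2.py w8 .055
```

```text
9.8 tcp rig [-170.25521741    0.59811505  170.65612197] yaw 81.52046685410996 jz 0.0013647644457632526 force [ 0.93319364 -0.61532078 -0.00444727]
-115 47 b [50.  57.3] mid 53.6 top 62.8
  return _methods._mean(a, axis=axis, dtype=dtype,
  ret = ret.dtype.type(ret / rcount)
Traceback (most recent call last):
  File "m2.py", line 7, in <module>
    print("ring",k.sum(),np.median(a[k])*1000,np.percentile(a[k],[5,95])*1000)
                                              ~~~~~~~~~~~~~^^^^^^^^^^^^^
IndexError: index -1 is out of bounds for axis 0 with size 0
```

View pics/w8.png

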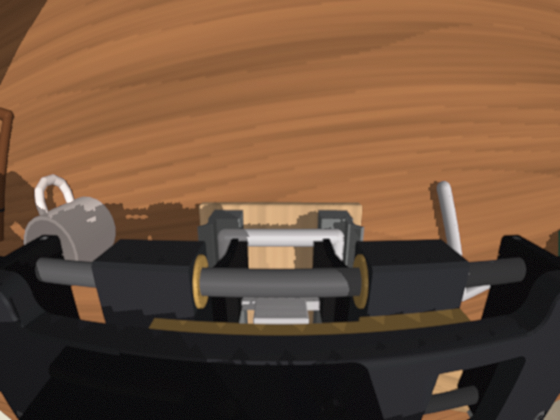

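Call:
send_rows(fingers=[0.4, 0.4, 0.4, 0.4, 0.4, 0.4, 0.4], dp=[[-3, 0, -30], [-3, 0, -60], [-3, 0, -90], [-3, 0, -110], [-3, 0, -119], [-3, 0, -119], [-3, 0, -119]], turn=[[0, 0, 0], [0, 0, 0], [0, 0, 0], [0, 0, 0], [0, 0, 0], [0, 0, 0], [0, 0, 0]])

```text
time_s: 10.38
position: [0.3981, 0.2323, 0.0517]
tcp_rot: [[0.005, -0.989, 0.147], [0.0, 0.147, 0.989], [-1.0, -0.005, 0.001]]
force: [0.1, -0.3, 0.6]
opening: 0.4
```

```bash
python3 meas.py w9;  python3 -c "
from h import *
c=cap('side'); cv2.imwrite('pics/s9.png',cv2.resize(c['img'][180:350,90:310],None,fx=3.5,fy=3.5))
c=cap('top'); cv2.imwrite('pics/t9.png',cv2.resize(c['img'][110:260,150:290],None,fx=4,fy=4))"
```

```text
10.4333 tcp rig [-173.1878181     0.18632448   51.70544435] yaw 81.51865950980337 jz 0.0011674450205012238 force [0.93116085 0.36419647 0.58476319]
```

View pics/s9.png

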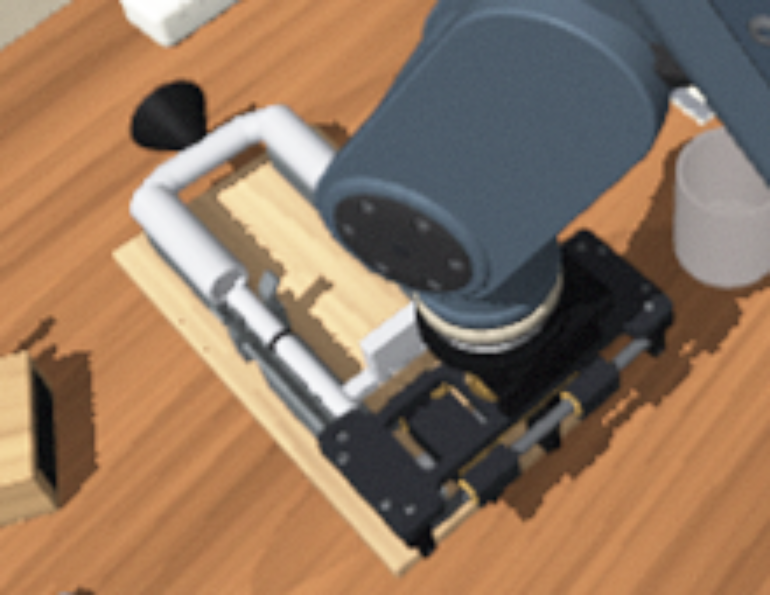

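View pics/t9.png

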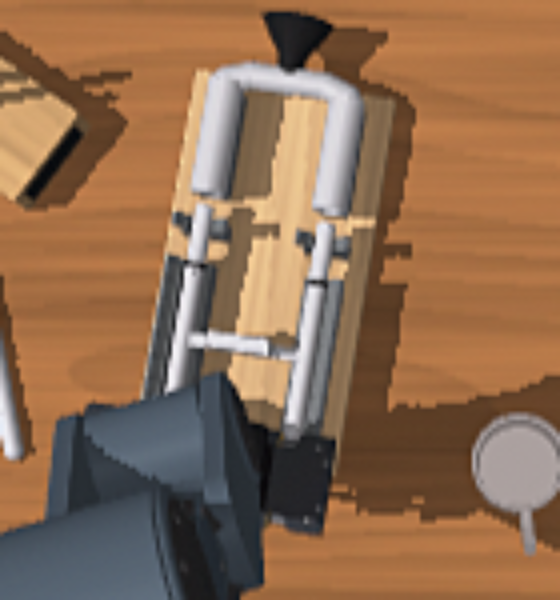

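The top view shows both legs in their notches, rings at (195,263) and (316,282), both short of the sleeves. The fingers are behind the bow. Pushing.

Call:
send_rows(fingers=[0.4, 0.4, 0.4, 0.4, 0.4, 0.4, 0.4, 0.4, 0.4, 0.4], dp=[[5, -0.7, 0], [9.9, -1.5, 0], [14.8, -2.2, 0], [19.8, -3, 0], [24.7, -3.7, 0], [29.7, -4.5, 0], [34.6, -5.2, 0], [39.6, -6, 0], [42.5, -6.4, 0], [42.5, -6.4, 0]], turn=[[0, 0, 0], [0, 0, 0], [0, 0, 0], [0, 0, 0], [0, 0, 0], [0, 0, 0], [0, 0, 0], [0, 0, 0], [0, 0, 0], [0, 0, 0]])

```text
time_s: 11.37
position: [0.4428, 0.2261, 0.0528]
tcp_rot: [[0.01, -0.989, 0.147], [0.002, 0.147, 0.989], [-1.0, -0.009, 0.003]]
force: [-0.8, -0.4, -0.4]
opening: 0.398
```

```bash
python3 meas.py w10;  python3 -c "
from h import *
import pickle
c=cap('top'); pickle.dump(c,open('t10.pkl','wb')); cv2.imwrite('pics/t10.png',cv2.resize(c['img'][110:260,150:290],None,fx=4,fy=4,interpolation=cv2.INTER_CUBIC))"
```

```text
11.4167 tcp rig [-128.00609193    0.78139237   52.81743422] yaw 81.52179365753446 jz 0.003067881510631613 force [ 1.22346137 -1.5898444   1.11318867]
```

View pics/t10.png

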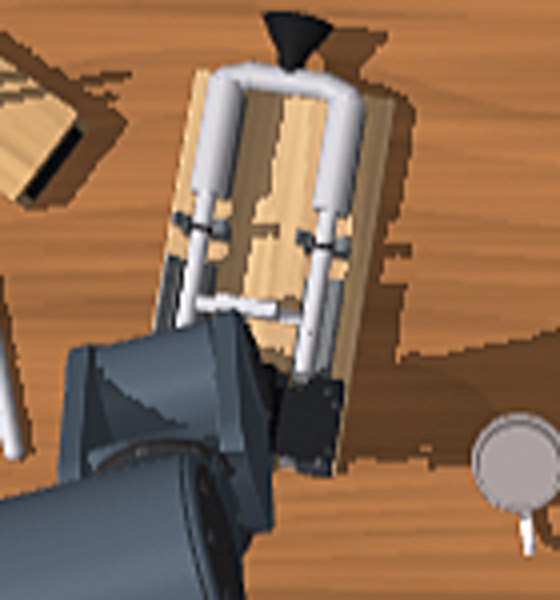

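Call:
send_rows(fingers=[0.4, 0.4, 0.4, 0.4, 0.4, 0.4, 0.4], dp=[[4.5, -1, 0], [9, -1.8, 0], [13.5, -2.5, 0], [17.5, -3.2, 0], [21, -3.8, 0], [22, -4, 0], [22, -4, 0]], turn=[[0, 0, 0], [0, 0, 0], [0, 0, 0], [0, 0, 0], [0, 0, 0], [0, 0, 0], [0, 0, 0]])

```text
time_s: 12.05
position: [0.465, 0.2221, 0.0529]
tcp_rot: [[0.01, -0.989, 0.147], [0.002, 0.147, 0.989], [-1.0, -0.01, 0.003]]
force: [-0.0, 0.3, -0.5]
opening: 0.404
```

```bash
python3 meas.py w11
cat > ring.py <<'E'
from h import *
import sys,pickle
n=5; cs=[cap('top') for _ in range(n)]; c=cs[0]; im=np.mean([k["img"] for k in cs],0); c["img"]=im
pickle.dump(c,open(sys.argv[1]+'.pkl','wb'))
cv2.imwrite(f'pics/{sys.argv[1]}.png',cv2.resize(im[135:195,180:255].astype(np.uint8),None,fx=10,fy=10,interpolation=cv2.INTER_CUBIC))
th=np.radians(-8.59); X=np.array([np.cos(th),np.sin(th)]); Y=np.array([-X[1],X[0]]); O=np.array([.5693,.2062])
K=c["mtx"];R=np.array(c["orientation"]);o=np.array(c["origin"])
def proj(P):
    q=(P-o)@R; return np.array([K[0,0]*q[0]/-q[2]+K[0,2], -K[1,1]*q[1]/-q[2]+K[1,2]])
g=im.mean(-1).astype(np.float32)
for sg in(1,-1):
    aa=np.arange(0,70,1.0); prof=[]
    for a in aa:
        v=[]
        for db in(-2,-1,0,1,2):
            p=proj(np.array([*(O+X*a/1000+Y*(sg*50+db)/1000),.0625])); v.append(cv2.getRectSubPix(g,(1,1),tuple(map(float,p)))[0,0])
        prof.append(np.mean(v))
    print("LR"[sg<0],' '.join(f"{int(a)}:{int(p)}" for a,p in zip(aa,prof)))
E
python3 ring.py t11
```

```text
12.1 tcp rig [-105.49666167    0.17714555   52.8688172 ] yaw 81.52270291972559 jz 0.0032830038333134504 force [ 0.32886109 -0.18317964 -0.30438259]
L 0:214 1:214 2:215 3:215 4:215 5:215 6:215 7:216 8:216 9:216 10:217 11:217 12:217 13:217 14:217 15:217 16:217 17:216 18:215 19:215 20:215 21:215 22:215 23:215 24:215 25:215 26:216 27:216 28:216 29:216 30:216 31:216 32:215 33:215 34:216 35:216 36:217 37:217 38:214 39:212 40:195 41:163 42:130 43:102 44:104 45:110 46:119 47:144 48:170 49:194 50:205 51:208 52:210 53:212 54:210 55:208 56:206 57:206 58:205 59:204 60:204 61:203 62:203 63:203 64:203 65:202 66:202 67:202 68:203 69:203
R 0:217 1:216 2:216 3:215 4:215 5:214 6:214 7:214 8:213 9:214 10:214 11:215 12:215 13:216 14:216 15:217 16:217 17:217 18:217 19:217 20:217 21:218 22:218 23:217 24:217 25:216 26:215 27:214 28:214 29:214 30:214 31:214 32:214 33:214 34:215 35:216 36:219 37:223 38:226 39:209 40:185 41:160 42:130 43:95 44:61 45:45 46:91 47:137 48:181 49:191 50:196 51:201 52:205 53:204 54:204 55:204 56:205 57:207 58:207 59:207 60:207 61:207 62:207 63:207 64:207 65:207 66:206 67:206 68:206 69:206
```

View pics/t11.png

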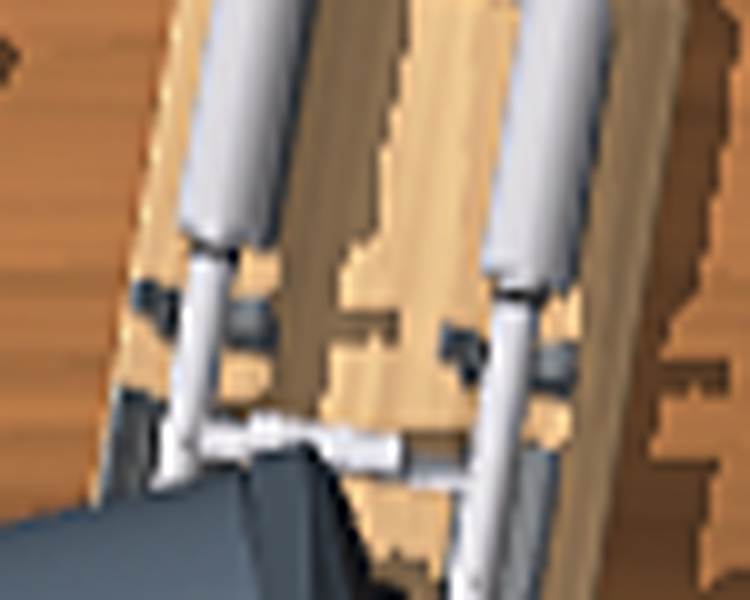

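Run:
```python
import pickle
from h import *
th=np.radians(-8.59); X=np.array([np.cos(th),np.sin(th)]); Y=np.array([-X[1],X[0]]); O=np.array([.5693,.2062])
for f in("t10","t11"):
  c=pickle.load(open(f+'.pkl','rb')); K=c["mtx"];R=np.array(c["orientation"]);o=np.array(c["origin"]); g=c["img"].astype(np.float32).mean(-1)
  def proj(P):
    q=(P-o)@R; return np.array([K[0,0]*q[0]/-q[2]+K[0,2], -K[1,1]*q[1]/-q[2]+K[1,2]])
  for sg in(1,-1):
    aa=np.arange(5,70,.5); pr=[]
    for a in aa:
        pr.append(np.mean([cv2.getRectSubPix(g,(1,1),tuple(map(float,proj(np.array([*(O+X*a/1000+Y*(sg*50+d)/1000),.063])))))[0,0] for d in(-2,-1,0,1,2)]))
    pr=np.array(pr); wt=np.clip(205-pr,0,None)*(pr<190)
    i=np.argmax(wt); k=abs(aa-aa[i])<6; print(f,sg,"ring centroid",(wt[k]*aa[k]).sum()/wt[k].sum(),"dark integral width",(wt[k]).sum()*.5/170)
  # sleeve mouth edge: outer part of sleeve beside the leg (b offset 11..14) at z~.06
  for sg in(1,-1):
   for off in(11,-11):
    aa=np.arange(30,70,1.);z=.065
    print(f,sg,off,' '.join(f"{int(a)}:{int(cv2.getRectSubPix(g,(1,1),tuple(map(float,proj(np.array([*(O+X*a/1000+Y*(sg*50+off)/1000),z])))))[0,0])}" for a in aa[10:30]))
```

```text
t10 1 ring centroid 21.698481876242102 dark integral width 4.3088374
t10 -1 ring centroid 21.07788537528812 dark integral width 4.315135
t10 1 11 40:177 41:177 42:178 43:179 44:180 45:173 46:163 47:153 48:153 49:159 50:167 51:175 52:185 53:196 54:209 55:213 56:217 57:222 58:223 59:222
t10 1 -11 40:178 41:182 42:180 43:178 44:172 45:154 46:136 47:118 48:111 49:111 50:111 51:112 52:115 53:117 54:119 55:118 56:116 57:114 58:113 59:112
t10 -1 11 40:166 41:166 42:167 43:168 44:169 45:170 46:171 47:162 48:153 49:143 50:150 51:165 52:182 53:196 54:203 55:211 56:219 57:216 58:214 59:212
t10 -1 -11 40:175 41:176 42:177 43:174 44:155 45:136 46:116 47:112 48:108 49:106 50:109 51:115 52:118 53:120 54:118 55:116 56:114 57:115 58:115 59:116
t11 1 ring centroid 44.297259270227315 dark integral width 3.5119529
t11 -1 ring centroid 44.215548104812676 dark integral width 4.3883
t11 1 11 40:179 41:178 42:178 43:179 44:180 45:174 46:166 47:158 48:157 49:163 50:169 51:177 52:186 53:197 54:209 55:213 56:217 57:221 58:222 59:221
t11 1 -11 40:176 41:181 42:182 43:184 44:179 45:160 46:141 47:123 48:115 49:114 50:113 51:113 52:116 53:118 54:119 55:118 56:116 57:114 58:113 59:112
t11 -1 11 40:171 41:173 42:174 43:176 44:176 45:176 46:176 47:166 48:156 49:148 50:154 51:169 52:185 53:198 54:205 55:212 56:219 57:216 58:214 59:212
t11 -1 -11 40:167 41:158 42:153 43:147 44:133 45:119 46:103 47:106 48:108 49:109 50:113 51:118 52:120 53:121 54:119 55:117 56:115 57:115 58:116 59:116
```

Run:
```python
import pickle
from h import *
th=np.radians(-8.59); X=np.array([np.cos(th),np.sin(th)]); Y=np.array([-X[1],X[0]]); O=np.array([.5693,.2062])
for f in("w3","w4","w5","w6","w7"):
  c=pickle.load(open(f+'.pkl','rb')); W=wcloud(c).reshape(-1,3); a=(W[:,:2]-O)@X*1000; b=(W[:,:2]-O)@Y*1000; z=W[:,2]*1000
  k=(abs(b-50)<9)&(z>66.5)&(z<73)&(a>38)&(a<70); k2=(abs(b-57)<9)&(b>54)&(z>45)&(z<73)&(a>38)&(a<70)
  g=np.sort(a[k]); e=(abs(b-68)<4)&(z>66)&(z<76)&(a>-30)&(a<10)
  # post position
  p=(abs(b-50)<22)&(z>66)&(z<77)&(a>5)&(a<45)
  print(f,k.sum(),"mouth a:",g[:10].round(1),np.percentile(g,[1,2]) if len(g) else 0,"lip front end",np.percentile(a[e],99) if e.sum() else 0,"post",np.percentile(a[p],[3,97]) if p.sum()>20 else 0)
for f in("top0","t10"):
  c=pickle.load(open(f+'.pkl','rb')); W=cloud(c).reshape(-1,3); a=(W[:,:2]-O)@X*1000; b=(W[:,:2]-O)@Y*1000; z=W[:,2]*1000
  for sg in (1,-1):
    k=(abs(b-sg*50)<8)&(z>65)&(z<76)&(a>38)&(a<75); print(f,sg,np.sort(a[k])[:8].round(1))
```

```text
w3 298 mouth a: [49.6 49.7 49.8 49.8 49.9 50.  50.1 50.3 50.3 50.3] [49.84370127 50.0826083 ] lip front end -4.937043076060335 post [18.4877662  29.51164259]
w4 353 mouth a: [49.6 49.9 50.3 50.3 50.4 50.5 50.5 50.6 50.6 50.7] [50.34823552 50.5756597 ] lip front end -4.909899124249519 post [18.11787212 29.7314299 ]
w5 474 mouth a: [49.3 50.5 50.5 50.7 50.8 51.2 51.4 51.5 51.8 51.9] [51.07658057 51.91076672] lip front end -5.062238776944304 post [18.03485246 29.83775877]
w6 704 mouth a: [48.9 49.2 49.2 49.3 49.5 49.5 49.5 49.6 49.7 49.7] [49.58176239 49.95118556] lip front end -4.6564951645470325 post [18.08678455 29.81937459]
w7 274 mouth a: [49.6 49.6 49.6 49.6 50.  50.  50.1 50.1 50.2 50.2] [49.64353018 50.04751081] lip front end -5.207761580774504 post [17.85838136 29.90165038]
top0 1 [50.6 52.3 53.2 54.  54.8 54.8 55.6 55.8]
top0 -1 [49.2 49.9 51.7 52.4 53.  53.1 53.9 55.2]
t10 1 [39.2 42.6 44.7 49.1 50.9 51.2 51.3 54. ]
t10 -1 [40.9 41.7 44.7 47.8 47.9 49.5 49.5 51.6]
```

Call:
send_rows(fingers=[0.4, 0.4, 0.4, 0.4, 0.4], dp=[[1.5, -0.3, 0], [3, -0.5, 0], [4, -0.6, 0], [4, -0.6, 0], [4, -0.6, 0]], turn=[[0, 0, 0], [0, 0, 0], [0, 0, 0], [0, 0, 0], [0, 0, 0]])

```text
time_s: 12.77
position: [0.4678, 0.2215, 0.0529]
tcp_rot: [[0.009, -0.989, 0.147], [0.001, 0.147, 0.989], [-1.0, -0.008, 0.003]]
force: [-1.8, 0.3, 0.3]
opening: 0.4
```

```bash
python3 meas.py w12; python3 ring.py t12 | cut -c 200-480
python3 - <<'E'
from h import *
import pickle
th=np.radians(-8.59); X=np.array([np.cos(th),np.sin(th)]); Y=np.array([-X[1],X[0]]); O=np.array([.5693,.2062])
c=pickle.load(open("t10.pkl","rb"));c2=pickle.load(open("t12.pkl","rb"))
im=cv2.resize(cv2.imread("pics/t9.png"),(140,150),interpolation=cv2.INTER_AREA); 
K=c["mtx"];R=np.array(c["orientation"]);o=np.array(c["origin"])
g9=np.zeros((420,560),np.float32); g9[110:260,150:290]=im.mean(-1)
def proj(P):
    q=(P-o)@R; return np.array([K[0,0]*q[0]/-q[2]+K[0,2], -K[1,1]*q[1]/-q[2]+K[1,2]])
for nm,g in(("t9",g9),("t12",c2["img"].mean(-1).astype(np.float32))):
  for sg in(1,-1):
    aa=np.arange(-30,60,.5)
    pr=np.array([np.mean([cv2.getRectSubPix(g,(1,1),tuple(map(float,proj(np.array([*(O+X*a/1000+Y*(sg*50+d)/1000),.063])))))[0,0] for d in(-2,-1,0,1,2)]) for a in aa])
    wt=np.clip(205-pr,0,None)*(pr<190); i=np.argmax(wt); k=abs(aa-aa[i])<6; print(nm,sg,(wt[k]*aa[k]).sum()/wt[k].sum(),wt[k].sum()*.5/170)
E
```

```text
12.8167 tcp rig [-1.02616827e+02  2.27757154e-02  5.28607994e+01] yaw 81.54403357294231 jz 0.0027454407391041833 force [-0.96761935 -0.44070342  1.3683888 ]
16 30:216 31:216 32:215 33:215 34:215 35:215 36:215 37:217 38:219 39:221 40:218 41:204 42:189 43:171 44:136 45:102 46:68 47:77 48:102 49:127 50:152 51:171 52:190 53:205 54:207 55:208 56:209 57:208 58:206 59:205 60:204 61:204 62:203 63:203 64:203 65:202 66:202 67:203 68:203 69:203
14 30:214 31:214 32:214 33:214 34:214 35:214 36:215 37:216 38:217 39:220 40:224 41:228 42:215 43:185 44:155 45:125 46:103 47:83 48:67 49:92 50:125 51:158 52:181 53:192 54:202 55:209 56:209 57:209 58:208 59:207 60:207 61:207 62:207 63:207 64:207 65:206 66:206 67:206 68:206 69:206
t9 1 -9.413446286586073 3.8515754
t9 -1 -8.577255058938295 4.3131185
t12 1 46.71735809378849 4.3722935
t12 -1 47.52433107588938 4.54131
```

Call:
send_rows(fingers=[0.4, 0.4, 0.4, 0.4, 0.4], dp=[[1.2, -0.2, 0], [2.2, -0.3, 0], [3.1, -0.4, 0], [3.1, -0.4, 0], [3.1, -0.4, 0]], turn=[[0, 0, 0], [0, 0, 0], [0, 0, 0], [0, 0, 0], [0, 0, 0]])

```text
time_s: 13.48
position: [0.4716, 0.2212, 0.0529]
tcp_rot: [[0.01, -0.989, 0.147], [0.002, 0.147, 0.989], [-1.0, -0.01, 0.003]]
force: [-1.3, 0.2, 0.3]
opening: 0.403
```

```bash
python3 meas.py w13
```

```text
13.5333 tcp rig [-98.82535027   0.24247176  52.89642544] yaw 81.54453127183162 jz 0.0031223509094195838 force [ 0.1232125  -0.63362335 -0.98585365]
```

Call:
send_rows(fingers=[0.4, 0.4, 0.4, 0.4, 0.4, 0.4, 0.4, 0.4, 0.4, 0.4], dp=[[-10, 1.5, 0], [-25, 4, 0], [-40, 6, 10], [-40, 6, 40], [-40, 6, 70], [-40, 6, 100], [-20, 3, 120], [10, -2, 120], [30, -4, 120], [30, -4, 120]], turn=[[0, 0, 0], [0, 0, 0], [0, 0, 0], [0, 0, -0.1], [0, 0, -0.22], [0, 0, -0.34], [0, 0, -0.46], [0, 0, -0.58], [0, 0, -0.7], [0, 0, -0.82]])

```text
time_s: 14.37
position: [0.5071, 0.2171, 0.1743]
tcp_rot: [[0.017, -0.561, 0.828], [-0.005, 0.828, 0.561], [-1.0, -0.014, 0.011]]
force: [0.0, -0.2, -0.2]
opening: 0.404
```

Call:
send_rows(fingers=[0.4, 0.4, 0.4, 0.4, 0.4, 0.4, 0.4, 0.4, 0.4], dp=[[20, -3, 0], [40, -6, 0], [40, -6, -20], [40, -6, -40], [40, -6, -40], [40, -6, -40], [40, -6, -40], [40, -6, -40], [40, -6, -40]], turn=[[0, 0, -0.12], [0, 0, -0.24], [0, 0, -0.36], [0, 0, -0.48], [0, 0, -0.6], [0, 0, -0.72], [0, 0, -0.77], [0, 0, -0.77], [0, 0, -0.77]])

```text
time_s: 15.12
position: [0.5467, 0.2112, 0.1342]
tcp_rot: [[0.009, 0.172, 0.985], [-0.016, 0.985, -0.172], [-1.0, -0.014, 0.011]]
force: [-0.6, -0.4, -1.2]
opening: 0.398
```

```bash
python3 meas.py w14
python3 - <<'E'
import pickle
from h import *
th=np.radians(-8.59); X=np.array([np.cos(th),np.sin(th)]); Y=np.array([-X[1],X[0]]); O=np.array([.5693,.2062])
c=pickle.load(open('w14.pkl','rb')); Wc=wcloud(c); W=Wc.reshape(-1,3); a=(W[:,:2]-O)@X*1000; b=(W[:,:2]-O)@Y*1000; z=W[:,2]*1000; g=c["img"].max(-1).reshape(-1)
k=(abs(b-50)<9)&(z>66.5)&(z<73)&(a>38)&(a<70); print("mouth",np.percentile(a[k],[1,2]),k.sum())
r=(g<70)&(abs(b-50)<7)&(abs(z-60)<5)&(a>35)&(a<58); print("ring vis",r.sum(),np.percentile(a[r],[5,50,95]))
p=(abs(b)<25)&(z>82)&(z<100)&(a>-30)&(a<10); print("plate",p.sum(),np.percentile(a[p],[3,50,97]),np.median(z[p]))
bw=(abs(b)<40)&(z>56)&(z<68)&(a>-100)&(a<-60); print("bow",bw.sum(),np.percentile(a[bw],[2,98]) if bw.sum() else 0)
v,u=np.where(((abs(b-50)<12)&(a>25)&(a<65)).reshape(420,560)); print(u.min(),u.max(),v.min(),v.max())
x0,y0=max(u.min()-10,0),max(v.min()-15,0); im=c["img"][y0:v.max()+15,x0:u.max()+10]; f=min(800//im.shape[1],600//im.shape[0]); cv2.imwrite("pics/w14c.png",cv2.resize(im,None,fx=f,fy=f,interpolation=cv2.INTER_CUBIC))
E
python3 ring.py t14|cut -c 200-480
```

```text
15.1667 tcp rig [-23.09913942   1.60711325 134.18454356] yaw -9.877364571594775 jz 0.011321104514611532 force [ 0.00316418  0.65987378 -0.62751757]
mouth [50.07673331 50.2943218 ] 534
ring vis 81 [48.12437631 49.63589469 51.22712152]
plate 1233 [-15.65461134 -10.30897389  -4.38187509] 89.79619375681705
bow 1703 [-86.45913185 -72.31440398]
340 559 132 281
99 35:100 36:101 37:102 38:103 39:103 40:104 41:106 42:107 43:108 44:109 45:110 46:110 47:111 48:111 49:111 50:111 51:111 52:111 53:111 54:110 55:110 56:109 57:108 58:108 59:107 60:106 61:105 62:104 63:103 64:102 65:101 66:100 67:99 68:97 69:95
17 30:216 31:215 32:215 33:215 34:215 35:215 36:215 37:216 38:216 39:217 40:217 41:218 42:220 43:223 44:226 45:223 46:197 47:170 48:144 49:128 50:113 51:97 52:106 53:135 54:163 55:185 56:193 57:202 58:210 59:211 60:210 61:211 62:211 63:210 64:210 65:209 66:208 67:208 68:208 69:208
```

View pics/w14c.png

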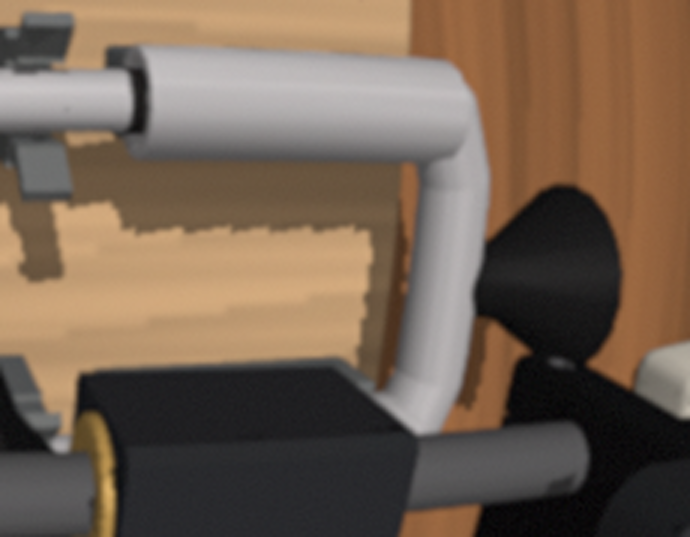

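View pics/t14.png

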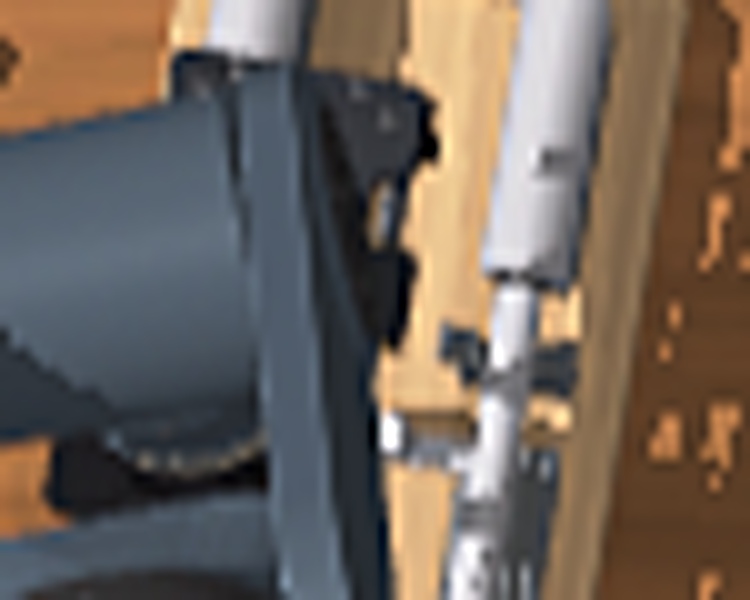

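View pics/w14.png

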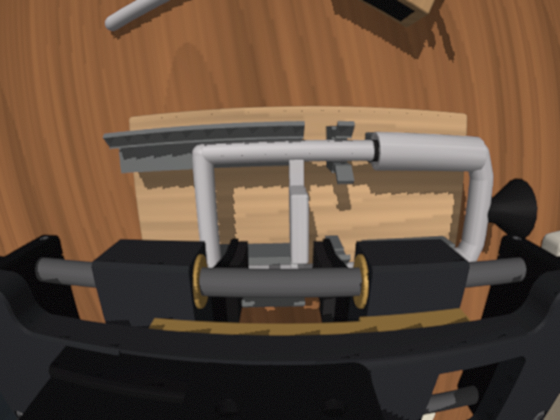

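The slide's plate is centred at -10.0 mm and the ring is at about 50 mm, so the slide is at target. I'll lift clear and do a last check from the top camera.

Call:
send_rows(fingers=[0.4, 0.4, 0.4, 0.4, 0.4, 0.4, 0.4, 0.4, 0.4, 0.4], dp=[[0, 0, 30], [0, 0, 60], [-20, 0, 90], [-50, 0, 120], [-80, 0, 140], [-100, 0, 150], [-120, 0, 150], [-130, 0, 150], [-130, 0, 150], [-130, 0, 150]], turn=[[0, 0, 0], [0, 0, 0], [0, 0, 0], [0, 0, 0], [0, 0, 0], [0, 0, 0], [0, 0, 0], [0, 0, 0], [0, 0, 0], [0, 0, 0]])

```text
time_s: 16.25
position: [0.4174, 0.2112, 0.2844]
tcp_rot: [[0.01, 0.173, 0.985], [-0.015, 0.985, -0.172], [-1.0, -0.013, 0.012]]
force: [0.1, 0.4, 0.0]
opening: 0.402
```

```bash
python3 ring.py t15|cut -c 200-480; python3 -c "
from h import *
import pickle
c=cap('top'); cv2.imwrite('pics/t16.png',c['img'])
w=cloud(c);th=np.radians(-8.59); X=np.array([np.cos(th),np.sin(th)]); Y=np.array([-X[1],X[0]]); O=np.array([.5693,.2062])
a=(w[...,:2]-O)@X*1000; b=(w[...,:2]-O)@Y*1000; z=w[...,2]*1000
for s in(1,-1):
  k=(abs(b-s*50)<5)&(a>-60)&(a<15)&(z>57)&(z<69); print('leg top z',np.median(z[k]),k.sum(),np.median(b[k]))
s=bot.read_state(); print(s['time_s'],s['position'],s['qvel'])
"
```

```text
16 30:216 31:215 32:215 33:215 34:215 35:214 36:214 37:213 38:213 39:212 40:213 41:214 42:215 43:216 44:212 45:207 46:200 47:172 48:139 49:106 50:100 51:126 52:152 53:175 54:188 55:200 56:211 57:211 58:209 59:207 60:205 61:205 62:204 63:204 64:203 65:203 66:203 67:203 68:204 69:20
14 30:214 31:214 32:213 33:213 34:213 35:214 36:214 37:214 38:215 39:215 40:216 41:217 42:219 43:221 44:224 45:221 46:194 47:167 48:140 49:130 50:127 51:124 52:138 53:161 54:183 55:200 56:204 57:207 58:210 59:210 60:209 61:208 62:208 63:208 64:208 65:207 66:207 67:207 68:207 69:20
leg top z 62.3815692187053 23 50.46924178523849
leg top z 62.789323336865266 64 -50.45227965101263
16.55 [0.41788275 0.21106368 0.28398511] [ 0.08659444 -0.3054128   0.29322877 -0.03264033  0.19445706  0.01207776]
```

View pics/t15.png

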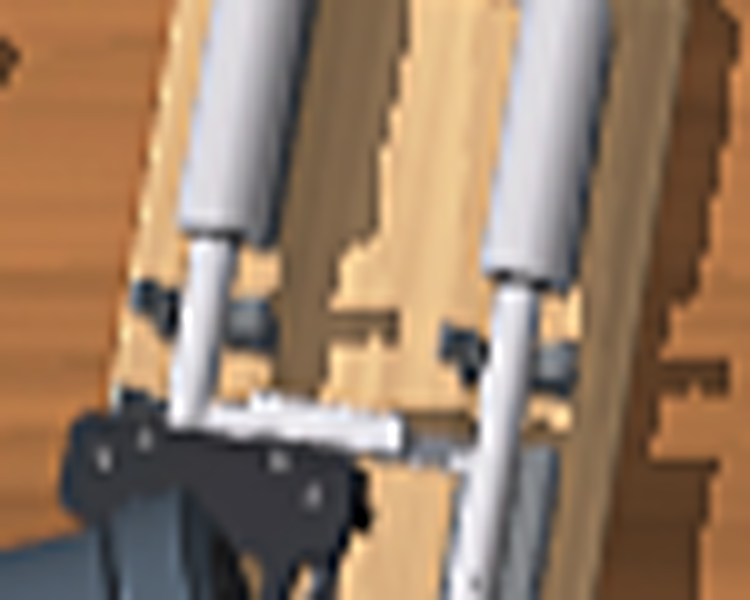

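View pics/t16.png

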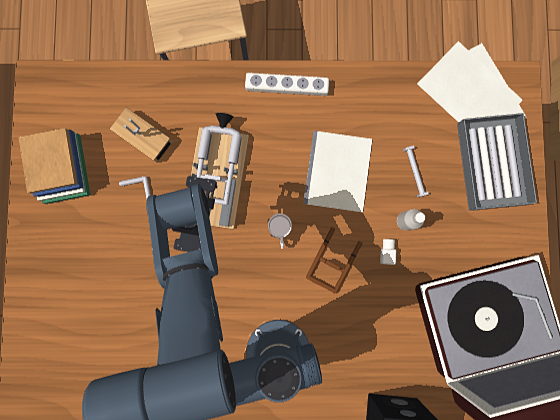

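Both rings show as half-width dark bands at the sleeve mouths (crop (210,237) and (518,277)). The bystanders are where they were, and the arm is clear and still. Handing in.

```bash
python3 -c "
from rig import bot
print(bot.hand_in())"
```

```text
the job is handed in; nothing more can be done
None
```

I laid the slide in both notches with its tips about 10 mm short of the sleeves and let go. I then pushed it by the bow with two spread fingertips until the rings reached the sleeve mouths. I backed off and handed in at about 16.6 s.

**Last checks:**

| Check | Measured | Target |
|---|---|---|
| Plate centre along the stand | -10.0 mm | -10 mm |
| Bow axis along the stand | -79.4 mm | -80 mm |
| Left and right rings along the bore (top view) | about 50 mm | 50 mm |
| Leg tops above the table | 62.4 and 62.8 mm | 63 mm |
| Leg spacing from the stand's centre line | ±50.5 mm | ±50 mm |

- **Bystanders:** in the last top image none of them appeared to have moved, judged by eye. The bent tube was partly hidden behind the arm.
- **Disagreement:** the top and wrist cameras differed by about 0.5 mm on the ring position. The fingertip position put it about 1 to 2 mm further back than the top view. All of this is within the 4 mm tolerance.

The hand-in gave no verdict.

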